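# Release the ratchet stop of the counter rack and push it home

## Task

The sliding stop of the counter rack has been ratcheted up towards the creamer tins and the row needs more room. Press the release paddle of the latch fully down, where it stays, then push the stop back, away from the tins, until it is fully home against the latch housing. Only push it, do not pinch the stop's plate, and leave the two tins and the white mug beside the rack standing where they are.

Things in the scene. Friction and masses are not known exactly. Their poses are not given: they have to be found in the camera images.
- rack: Fixed aluminium rack, foot 60 x 430 x 8 mm along its y axis. Origin on the counter under the foot's middle line. At its +y end (robot's left) a fixed upright plate 90 mm high, y = 208 to 218 mm, x = -115 to 20 mm; at its -y end the latch housing, y = -200 to -150 mm, 46 mm wide, 85 mm high, with the paddle behind it. The tins stand on the counter at the -x (robot's) side. Turned up to 20 degrees about z.
- stop (a joint): Slide of the stop (m): an upright plate on a toothed bar that runs through the latch. Grows as the stop goes back along rack -y, away from the tins; 0.13 = fully home, its head block against the latch housing. Starts at 0.01 to 0.05. While the paddle is up a pawl blocks it from going back (after at most about one tooth, 14 mm). Released, it slides with about 4 N of friction.
- paddle (a joint): Release paddle, a black rocker hinged across the bar at the -y end of the latch housing (rad). 0 = up, pawl in the teeth; 0.42 = pressed fully down, pawl lifted clear. Its hinge is stiff (1 to 4 N at the pad until it meets its hard stop): it stays where it is put.
- paddle_pad (a point): Middle of the paddle's top surface, a black pad 36 x 36 mm at the rack's -y end, beyond the latch housing (the pad's middle is about 45 mm from the housing's 85 mm high cap). About 70 mm above the counter when up, 16 mm lower when down; it faces up, tilted about 0.2 rad along the bar, one way when up, the other when down.
- tin_end_mid (a point): Creamer tin, 55 mm across, 82 mm high, next to the fixed end plate; the point is its centre.
- tin_near_mid (a point): Creamer tin like the other, the one nearer the stop; the point is its centre. At least 90 mm are free between it and the stop's plate.
- mug_mid (a point): White mug standing upside down, 70 mm across (99 mm with its handle), 90 mm high, to the right of the rack; the point is half-way up beside its middle.
- stop_push (a point): Middle of the flat front face of the stop's upright plate (10 mm thick, black in front, 100 mm along rack x, from 8 to 88 mm above the counter), the face that looks along rack +y to the tins; 45 mm above the counter and 70 mm to the robot's side of the bar. Push here, along rack -y. It moves with the stop.
There are look-alikes about, which are no part of the job. What is shaped like the part that bears tin_end_mid but orange or turquoise is not meant.

How it is judged:
By the outcome, as a careful person would: the job done as asked, in the order asked, and still so for the second after the job is handed in, with the robot touching nothing.
It also fails if it takes over 38 s, if anything falls off the work surface, if the arm or the gripper's body presses on something with over 40 N, if the wrist force passes 120 N, or if a joint passes its speed limit or range.

## Robot

A 6-joint arm with a two-finger parallel gripper is mounted at the origin on a cart in front of the work surface, level with it; the furniture and walls round the work are solid. World frame = base frame: x ahead of the robot, y to its left, z up, the work surface at z = 0. Lengths are in m, angles in rad, forces in N, time in s.
With the tool pointing down it reaches from about 0.325 to 0.775 m from the base axis. Payload 5.5 kg.
Tool frame: the origin (TCP) lies at the centre of the arm's flange, where the gripper is bolted on; the fingertips stand 173 mm ahead of it and the grasp point (between the pads) lies 155 mm ahead of it; z points along the fingers, y is the line along which they close (so a half turn about z gives the same grasp; the last joint's range is limited). The gripper opens to 85 mm and grips with 20 to 120 N. Pads are 22 mm wide; open, the fingers measure 114 mm over their backs; the gripper's body (76 mm by 85 mm) begins 54 mm behind the grasp point. The pads swing forward as they close: fully open they stand 13 mm farther back than shut.
Start: joints at [1.118, 0.091, 1.231, -0, 1.82, -0.057], TCP at [0.231, 0.554, 0.405] pointing down, gripper open.
Joint ranges: [-2.87, 2.87], [-0.86, 2.18], [0.17, 2.46], [-1.51, 4.65], [0.06, 2.69], [-2.65, 2.65]. Speed limits (rad/s): [2.57, 2.57, 3.01, 3.14, 3.14, 3.14].

## Interface

Orientations are given as a 3x3 rotation matrix whose columns are the frame's x, y, z axes.
In Python, from cell import sensors, imaging, order gives the robot as it stands.
- The arm moves only by the tool arm_command, never from a script. Its argument "moves" is a list of rows, each a list of 2 entries, a list of its own where there are three numbers: the shift along the tool's x, y, z scaled (see below), then the turn, a rotation vector about the tool's x, y, z scaled (see below). A call has 1 to 8 rows; each row is the pose to reach, as a shift and turn from the pose commanded when the call began, along the tool's axes at that moment, turning the shorter way round; what a row does not reach only later rows make up. The controller multiplies each number of a shift by 0.4 m and each number of a turn by pi rad. A row lasts 1/12 s, in which the tool goes at most 41.7 mm and 7.16 degrees, less where a joint would pass 70% of its speed; a pose out of reach is approached as far as the arm can. A call with a number of a shift or a turn outside -1 to 1 is refused whole. A call with a gripper value outside its range is refused whole. "grip" is the opening, from -1 (shut) to 1 (fully open), set as the call begins (left out, the last holds). The fingers move at their own pace and stop on an object; the grip force is fixed at half the most. Time passes only in rows, so rows that repeat a pose let the fingers close. It gives the time, the measured TCP pose, the force, the opening and the grip force at its end, in the units of the state.
- sensors.get_obs(): the state, without advancing time (a new reading comes with each control period).
- imaging.read_camera(name): name is "scene" or "top" or "wrist"; returns a dict with "img" (384x512x3 uint8, red, green, blue), "K" (3x3 intrinsics, pixels), "extrinsics" (4x4, takes a point from camera to world coordinates); the wrist camera has in their place "T_tool_cam" (4x4, takes a point from camera to tool coordinates, whose origin is the TCP and whose axes are the flange's). Camera axes: x right, y down, z forward; pixel columns grow to the right and rows downward; lengths in m; the calibration is good to about 2 mm. A picture is of the moment at which its call begins: read the wrist's pose just before it. There is no depth.
- order.job_done(): hands the job in; it is judged then, once.
Trained networks look in a picture, given as the dict that the camera call returned (one of the last four; its "shot" number tells which), for a name from the list of things; names that differ only in an ending like _2 or _b are one class to them, and where a whole thing is asked for, a point or a joint stands for the part that bears it (a point fixed in the world has none). Each returns a list of dicts, best first, with "confidence" (0 to 1); they miss things now and then, are a little off and sometimes report something else, mostly with a low value. They report only what shows in the picture. A call takes as long as a camera call. They do not tell look-alikes from the thing itself.
- imaging.recognise(label, picture): "at" ([x, y, z] in m, in world coordinates, good to about 4 mm: the middle of the surface that is visible of it).
- imaging.outline_of(label, picture): "region" (384x512 bool, what is visible of it).
- imaging.spot_point(label, picture): "at" ([x, y, z] in m, in world coordinates, good to about 4 mm: a listed point, or the origin of a listed thing).
The state is a dict: "time": time; "q": joint angles; "dq": joint speeds; "joint_torque": joint torques, N m; "tcp_pos": TCP position; "eef_rot": TCP orientation; "wrist_force": force on the tool from outside, world axes, zero at the start; "wrist_torque": the same for the moment, N m; "finger_gap": finger opening in m; "grasp_force": force on a finger pad.
Only numpy, scipy, OpenCV 4.12 (cv2) and the standard library are available. Lean on these libraries where they do the work, as an engineer would, in place of code of your own. Each camera call takes 0.05 s, during which the arm holds its last target. There are 200 camera calls.

## Working session

There is one attempt and no reset: what is moved stays moved. The work goes in short steps, Python scripts to look and compute and a tool call to move; the robot and the scene stay as the last step left them, time stands still between calls to the robot, and variables do not carry over. Pictures are saved under pics/ and viewed, at most 10 in all, crops included, and the job is handed in when it is done.

Besides the shell and the picture viewer there is one more tool, called after ">>>" by a JSON object that holds its "method" and its "body". arm_command: Moves the arm, as the interface text tells. Shifts and turns lie within -1 to 1; 1 stands for 0.4 m of shift or pi rad of turn. Its arguments: {"type":"object","properties":{"moves":{"type":"array"},"grip":{"type":"number"}},"required":["moves"]}

```bash
mkdir -p pics; python3 - <<'E'
from cell import sensors, imaging
import cv2,numpy as np
o=sensors.get_obs();print(o['time'],o['tcp_pos'],o['eef_rot'])
for c in ['scene','top']:
    p=imaging.read_camera(c);cv2.imwrite(f'pics/{c}.png',cv2.resize(p['img'][:,:,::-1],(800,600)))
    E=np.array(p['extrinsics']);K=np.array(p['K'])
    for l in ['rack','paddle_pad','stop_push','tin_end_mid','tin_near_mid','mug_mid']:
        for d in imaging.spot_point(l,p)[:3]:
            q=np.linalg.inv(E)@np.r_[d['at'],1];u=K@q[:3];u=u/u[2]
            print(c,l,np.round(d['at'],3),round(d['confidence'],2),np.round(u[:2]))
E
```

```text
0.0 [0.23133579 0.55366699 0.40352027] [[-9.22708360e-01  3.85497767e-01 -8.67987235e-04]
 [ 3.85498731e-01  9.22706573e-01 -1.81883681e-03]
 [ 9.97399988e-05 -2.01286391e-03 -9.99997969e-01]]
scene rack [ 0.548  0.083 -0.002] 0.68 [233. 192.]
scene stop_push [0.473 0.038 0.044] 0.77 [219. 190.]
scene tin_end_mid [0.493 0.26  0.04 ] 0.8 [197. 168.]
scene tin_end_mid [0.383 0.314 0.042] 0.75 [164. 168.]
scene tin_end_mid [0.374 0.213 0.04 ] 0.66 [171. 179.]
scene tin_near_mid [0.498 0.192 0.043] 0.83 [206. 173.]
scene tin_near_mid [0.489 0.258 0.038] 0.2 [197. 169.]
scene mug_mid [ 0.442 -0.45   0.042] 0.95 [296. 265.]
top rack [ 0.546  0.079 -0.002] 0.87 [203. 190.]
top paddle_pad [ 0.529 -0.141  0.075] 0.54 [273. 190.]
top stop_push [0.475 0.039 0.044] 0.66 [214. 210.]
top stop_push [ 0.532 -0.14   0.073] 0.53 [272. 189.]
top tin_end_mid [0.38  0.212 0.042] 0.86 [157. 243.]
top tin_end_mid [0.385 0.312 0.04 ] 0.73 [124. 242.]
top tin_end_mid [0.495 0.252 0.042] 0.71 [145. 206.]
top tin_near_mid [0.493 0.192 0.039] 0.64 [164. 206.]
top mug_mid [ 0.439 -0.454  0.05 ] 0.8 [376. 218.]
```

View pics/top.png

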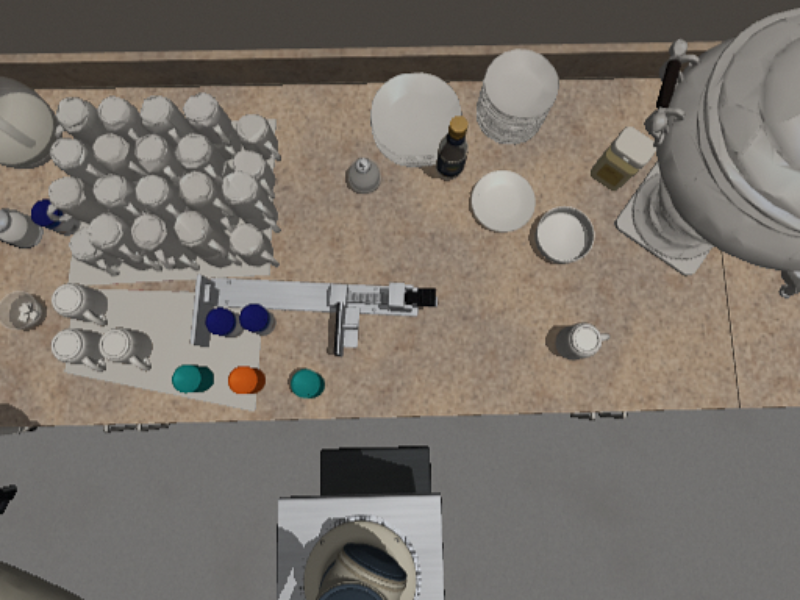

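View pics/scene.png

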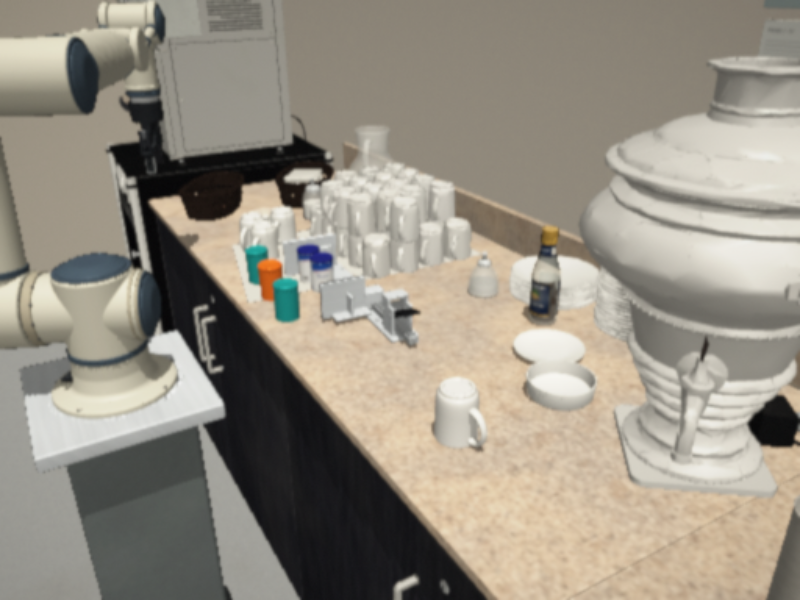

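```bash
python3 - <<'E'
import cv2
i=cv2.imread('pics/top.png');cv2.imwrite('pics/topc.png',cv2.resize(i[240:400,180:620],None,fx=1.8,fy=1.8,interpolation=cv2.INTER_CUBIC))
E
```

```text
(no output)
```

View pics/topc.png

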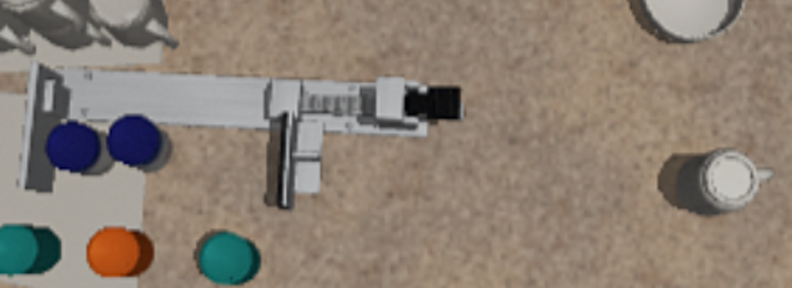

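The navy tins are at (220,321) and (254,318), the stop plate at (337,330), the paddle pad at (425,297) and the mug at (583,340), in 800 px top-view pixels. Possible mix-ups for the tins are turquoise (188,378), orange (243,380) and turquoise (307,383). The other white mugs on the left could be confused with the white mug. The crop confirms the black pad beyond the latch housing and the plate with its black front facing the navy tins. The rack is turned by about -4.4°. Next I move over the paddle with the gripper shut.

>>> {"method": "arm_command", "body": {"moves": [[[-0.58,-0.56,0],[0,0,0.3]],[[-0.58,-0.56,0],[0,0,0.3]],[[-0.58,-0.56,0],[0,0,0.3]],[[-0.58,-0.56,0],[0,0,0.3]],[[-0.58,-0.56,0],[0,0,0.3]],[[-0.58,-0.56,0],[0,0,0.3]],[[-0.58,-0.56,0],[0,0,0.3]],[[-0.58,-0.56,0],[0,0,0.3]]], "grip": -1}}

```text
time: 1.37
tcp_pos: [0.3595, 0.2549, 0.4051]
eef_rot: [[-0.223, 0.975, 0.001], [0.975, 0.223, -0.0], [-0.0, 0.001, -1.0]]
wrist_force: [1.1, -0.2, 0.6]
finger_gap: 0.0
grasp_force: 0.0
```

```bash
cat > h.py <<'E'
import numpy as np
from scipy.spatial.transform import Rotation as Ro
from cell import sensors, imaging
th=-0.077
def go(x,y,z,th=th):
    "shift/turn units to world TCP target, tool y along rack x, pointing down"
    o=sensors.get_obs();R=np.array(o['eef_rot']);p=np.array(o['tcp_pos'])
    c,s=np.cos(th),np.sin(th)
    T=np.c_[[s,-c,0],[c,s,0],[0,0,-1]]  # x=-racky, y=rackx, z down
    print('t',round(o['time'],2),'p',np.round(p,4),'F',np.round(o['wrist_force'],1),'q',np.round(o['q'],2))
    print('shift',np.round(R.T@(np.r_[x,y,z]-p)/.4,3),'turn',np.round(Ro.from_matrix(R.T@T).as_rotvec()/np.pi,3))
E
python3 -c "
from h import *
go(.53,-.14,.36)"
```

```text
t 1.37 p [0.3595 0.2549 0.4051] F [ 1.1 -0.2  0.6] q [ 0.54 -0.34  1.63 -0.    1.85  0.31]Traceback (most recent call last):
  File "<string>", line 3, in <module>
    go(.53,-.14,.36)
    ~~^^^^^^^^^^^^^^
  File "h.py", line 11, in go
    print('shift',np.round(R.T@(np.r_[x,y,z]-p)/.4,3),'turn',np.round(Ro.from_matrix(R.T@T).as_rotvec()/np.pi,3))
                                                                      ~~~~~~~~~~~~~~^^^^^^^
  File "scipy/spatial/transform/_rotation.pyx", line 1143, in scipy.spatial.transform._rotation.Rotation.from_matrix
ValueError: Non-positive determinant (left-handed or null coordinate frame) in rotation matrix 0: [[-9.54743477e-01 -2.97430142e-01  4.50741827e-04]
 [-2.97430473e-01  9.54742746e-01 -1.18413496e-03]
 [ 7.81450619e-05  1.26460948e-03  9.99999197e-01]].
```

```bash
sed -i 's/T=np.c_.*/T=np.c_[[-s,c,0],[c,s,0],[0,0,-1]]  # x=rack y, y=rack x, z down/' h.py
python3 -c "
from h import *
go(.53,-.10,.38)"
```

```text
t 1.37 p [0.3595 0.2549 0.4051] F [ 1.1 -0.2  0.6] q [ 0.54 -0.34  1.63 -0.    1.85  0.31]
shift [-0.96   0.218  0.063] turn [0.    0.    0.096]
```

>>> {"method": "arm_command", "body": {"moves": [[[-0.96,0.218,0.063],[0,0,0.096]],[[-0.96,0.218,0.063],[0,0,0.096]],[[-0.96,0.218,0.063],[0,0,0.096]],[[-0.96,0.218,0.063],[0,0,0.096]],[[-0.96,0.218,0.063],[0,0,0.096]],[[-0.96,0.218,0.063],[0,0,0.096]],[[-0.96,0.218,0.063],[0,0,0.096]],[[-0.96,0.218,0.063],[0,0,0.096]]]}}

```text
time: 2.03
tcp_pos: [0.5058, -0.0434, 0.3836]
eef_rot: [[0.069, 0.998, 0.001], [0.998, -0.069, -0.0], [0.0, 0.001, -1.0]]
wrist_force: [1.3, 0.2, 0.2]
finger_gap: -0.0002
grasp_force: 0.0
```

```bash
python3 - <<'E'
from h import *
import cv2
p=imaging.read_camera('wrist')
cv2.imwrite('pics/w1.png',p['img'][:,:,::-1])
for l in ['rack','paddle_pad','stop_push']:
    for d in imaging.spot_point(l,p)[:2]: print(l,np.round(d['at'],3),round(d['confidence'],2))
go(.53,-.14,.27)
E
```

```text
rack [0.546 0.081 0.   ] 0.74
paddle_pad [ 0.528 -0.14   0.074] 0.84
t 2.23 p [ 0.5057 -0.0422  0.3829] F [0.3 0.6 0. ] q [-0.15 -0.16  1.52  0.    1.79 -0.08]
shift [-0.24   0.079  0.282] turn [-0.    -0.     0.002]
```

View pics/w1.png

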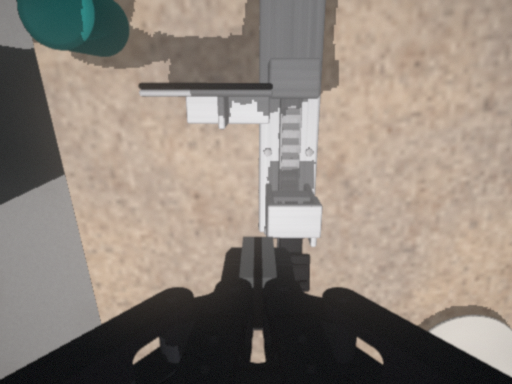

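The wrist view shows the housing cap at (293,220), with the black pad just below it at (293,270), partly hidden by the fingers. The bar is aligned with the tool. Now I go over the pad and down to just above it.

>>> {"method": "arm_command", "body": {"moves": [[[-0.247,0.075,0.1],[0,0,0.002]],[[-0.247,0.075,0.1],[0,0,0.002]],[[-0.247,0.075,0.1],[0,0,0.002]],[[-0.247,0.075,0.1],[0,0,0.002]],[[-0.247,0.075,0.27],[0,0,0.002]],[[-0.247,0.075,0.27],[0,0,0.002]],[[-0.247,0.075,0.27],[0,0,0.002]],[[-0.247,0.075,0.27],[0,0,0.002]]]}}

```text
time: 2.9
tcp_pos: [0.5282, -0.1401, 0.2749]
eef_rot: [[0.073, 0.997, -0.003], [0.997, -0.073, 0.001], [0.001, -0.003, -1.0]]
wrist_force: [-0.4, 0.2, 1.1]
finger_gap: 0.0
grasp_force: 0.0
```

```bash
python3 -c "
from h import *
go(.529,-.143,.235)"
```

```text
t 2.9 p [ 0.5282 -0.1401  0.2749] F [-0.4  0.2  1.1] q [-0.32 -0.04  1.59  0.    1.59 -0.25]
shift [-0.007  0.003  0.1  ] turn [-0.001 -0.     0.001]
```

>>> {"method": "arm_command", "body": {"moves": [[[-0.005,0.003,0.03],[0,0,0]],[[-0.005,0.003,0.05],[0,0,0]],[[-0.005,0.003,0.065],[0,0,0]],[[-0.005,0.003,0.075],[0,0,0]],[[-0.005,0.003,0.085],[0,0,0]],[[-0.005,0.003,0.092],[0,0,0]],[[-0.005,0.003,0.1],[0,0,0]],[[-0.005,0.003,0.1],[0,0,0]]]}}

```text
time: 3.57
tcp_pos: [0.5297, -0.1442, 0.2353]
eef_rot: [[0.076, 0.997, 0.001], [0.997, -0.076, -0.001], [-0.0, 0.001, -1.0]]
wrist_force: [0.4, -0.2, 1.1]
finger_gap: 0.0002
grasp_force: 0.3
```

>>> {"method": "arm_command", "body": {"moves": [[[0,0,0.005],[0,0,0]],[[0,0,0.01],[0,0,0]],[[0,0,0.014],[0,0,0]],[[0,0,0.018],[0,0,0]],[[0,0,0.02],[0,0,0]],[[0,0,0.022],[0,0,0]],[[0,0,0.022],[0,0,0]]]}}

```text
time: 4.15
tcp_pos: [0.5298, -0.1444, 0.2288]
eef_rot: [[0.076, 0.997, 0.002], [0.997, -0.076, -0.002], [-0.002, 0.002, -1.0]]
wrist_force: [-3.6, -4.0, 11.6]
finger_gap: 0.0004
grasp_force: 6.5
```

>>> {"method": "arm_command", "body": {"moves": [[[0,0,0.006],[0,0,0]],[[0,0,0.012],[0,0,0]],[[0,0,0.014],[0,0,0]],[[0,0,0.014],[0,0,0]]]}}

```text
time: 4.48
tcp_pos: [0.5298, -0.1444, 0.228]
eef_rot: [[0.075, 0.997, 0.004], [0.997, -0.075, -0.003], [-0.002, 0.004, -1.0]]
wrist_force: [-14.6, -1.8, 34.8]
finger_gap: -0.0001
grasp_force: 16.7
```

Force climbs to 35 N with no further travel, so the paddle is on its hard stop. I retreat and look.

>>> {"method": "arm_command", "body": {"moves": [[[0,0,-0.1],[0,0,0]],[[0,0,-0.2],[0,0,0]],[[0,0,-0.3],[0,0,0]],[[0.1,-0.03,-0.3],[0,0,0]],[[0.2,-0.06,-0.3],[0,0,0]],[[0.3,-0.1,-0.3],[0,0,0]],[[0.4,-0.15,-0.3],[0,0,0]],[[0.4,-0.15,-0.3],[0,0,0]]]}}

```text
time: 5.15
tcp_pos: [0.4799, 0.0254, 0.3404]
eef_rot: [[0.069, 0.998, -0.002], [0.998, -0.069, 0.005], [0.004, -0.002, -1.0]]
wrist_force: [0.2, -1.0, -0.8]
finger_gap: -0.0002
grasp_force: 0.0
```

```bash
python3 - <<'E'
from h import *
import cv2
for c in ['wrist','top']:
    p=imaging.read_camera(c)
    if c=='wrist': cv2.imwrite('pics/w2.png',p['img'][:,:,::-1])
    for l in ['rack','paddle_pad','stop_push']:
        for d in imaging.spot_point(l,p)[:2]: print(c,l,np.round(d['at'],3),round(d['confidence'],2))
go(.477,.0785,.32)
E
```

```text
wrist rack [ 0.544  0.084 -0.001] 0.9
wrist rack [0.473 0.035 0.046] 0.7
wrist stop_push [0.472 0.037 0.044] 0.65
top paddle_pad [ 0.529 -0.146  0.055] 0.61
top stop_push [0.472 0.035 0.044] 0.66
top stop_push [0.496 0.19  0.039] 0.48
t 5.55 p [0.4822 0.0191 0.3406] F [ 0.3 -0.5  0.5] q [-0.03 -0.23  1.65  0.    1.72  0.05]
shift [ 0.147 -0.024  0.052] turn [-0.  0. -0.]
```

View pics/w2.png

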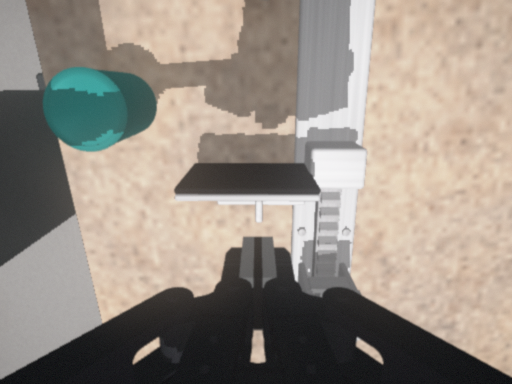

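The wrist view shows the plate front edge at rows 165–195, columns 180–318, and the space ahead of it is free. The paddle now reads z 0.055, so it is down. I move in front of the plate and descend.

>>> {"method": "arm_command", "body": {"moves": [[[0.09,-0.02,0],[0,0,0]],[[0.147,-0.02,0],[0,0,0]],[[0.147,-0.02,0],[0,0,0]],[[0.147,-0.02,0.1],[0,0,0]],[[0.147,-0.02,0.2],[0,0,0]],[[0.147,-0.02,0.28],[0,0,0]],[[0.147,-0.02,0.32],[0,0,0]],[[0.147,-0.02,0.32],[0,0,0]]]}}

```text
time: 6.22
tcp_pos: [0.4769, 0.0782, 0.2076]
eef_rot: [[0.077, 0.997, -0.009], [0.997, -0.077, -0.001], [-0.002, -0.009, -1.0]]
wrist_force: [0.2, -0.4, -0.1]
finger_gap: -0.0001
grasp_force: 0.0
```

```bash
python3 -c "
from h import *
go(.473,.048,.213)"
```

```text
t 6.22 p [0.4769 0.0782 0.2076] F [ 0.2 -0.4 -0.1] q [ 0.09 -0.17  1.84 -0.    1.48  0.17]
shift [-0.076 -0.004 -0.013] turn [-0.003  0.001  0.   ]
```

>>> {"method": "arm_command", "body": {"moves": [[[-0.035,0,-0.012],[0,0,0]],[[-0.06,0,-0.012],[0,0,0]],[[-0.08,0,-0.012],[0,0,0]],[[-0.1,0,-0.012],[0,0,0]],[[-0.125,0,-0.012],[0,0,0]],[[-0.15,0,-0.012],[0,0,0]],[[-0.175,0,-0.012],[0,0,0]],[[-0.2,0,-0.012],[0,0,0]]]}}

```text
time: 6.88
tcp_pos: [0.4728, -0.0011, 0.2195]
eef_rot: [[0.075, 0.997, 0.004], [0.997, -0.075, 0.001], [0.001, 0.004, -1.0]]
wrist_force: [2.9, 4.4, 5.7]
finger_gap: 0.0
grasp_force: 0.0
```

>>> {"method": "arm_command", "body": {"moves": [[[-0.015,0,0.005],[0,0,0]],[[-0.03,0,0.005],[0,0,0]],[[-0.042,0,0.005],[0,0,0]],[[-0.054,0,0.005],[0,0,0]],[[-0.066,0,0.005],[0,0,0]],[[-0.078,0,0.005],[0,0,0]],[[-0.09,0,0.005],[0,0,0]]]}}

```text
time: 7.47
tcp_pos: [0.4702, -0.0369, 0.2189]
eef_rot: [[0.075, 0.997, 0.005], [0.997, -0.075, -0.0], [0.0, 0.005, -1.0]]
wrist_force: [-1.5, 4.8, 12.9]
finger_gap: 0.0001
grasp_force: 0.0
```

Upward force is growing, so I ease upward a little and check again.

>>> {"method": "arm_command", "body": {"moves": [[[0.003,0,-0.008],[0,0,0]],[[0.003,0,-0.015],[0,0,0]],[[0.003,0,-0.015],[0,0,0]]]}}

```text
time: 7.72
tcp_pos: [0.4695, -0.0356, 0.2221]
eef_rot: [[0.076, 0.997, -0.0], [0.997, -0.076, -0.001], [-0.001, -0.0, -1.0]]
wrist_force: [0.1, 0.7, -0.5]
finger_gap: 0.0003
grasp_force: 0.0
```

```bash
python3 - <<'E'
from h import *
import cv2
p=imaging.read_camera('wrist');s=imaging.read_camera('scene')
cv2.imwrite('pics/w3.png',np.hstack([p['img'][:,:,::-1][::1,::1][:384,:400],cv2.resize(s['img'][130:240,150:290,::-1],(400,384))]))
for l in ['rack','paddle_pad','stop_push']:
    for d in imaging.spot_point(l,s)[:1]: print(l,np.round(d['at'],3),round(d['confidence'],2))
go(.47,-.037,.213)
E
```

```text
stop_push [ 0.468 -0.05   0.047] 0.68
t 7.97 p [ 0.4695 -0.0351  0.2212] F [ 0.1 -0.   0. ] q [-0.15 -0.22  1.85 -0.    1.51 -0.07]
shift [-0.005  0.002  0.021] turn [-0.     0.     0.001]
```

View pics/w3.png

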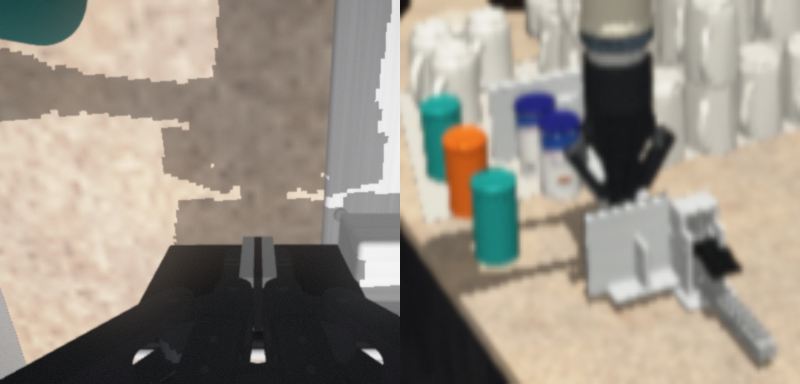

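The scene crop (right half) shows the stop most of the way to the latch, the bar sticking out beyond, the paddle down and the tins standing. Something behind the fingertips was brushing the plate's top edge, so I'll push about 8 mm higher.

>>> {"method": "arm_command", "body": {"moves": [[[0.01,0,-0.01],[0,0,0]],[[0.01,0,-0.02],[0,0,0]],[[-0.005,0,-0.02],[0,0,0]],[[-0.015,0,-0.02],[0,0,0]],[[-0.025,0,-0.02],[0,0,0]],[[-0.035,0,-0.02],[0,0,0]],[[-0.045,0,-0.02],[0,0,0]],[[-0.045,0,-0.02],[0,0,0]]]}}

```text
time: 8.63
tcp_pos: [0.4691, -0.0453, 0.2308]
eef_rot: [[0.068, 0.998, 0.003], [0.997, -0.068, 0.026], [0.026, 0.002, -1.0]]
wrist_force: [3.4, 51.1, 6.7]
finger_gap: 0.0003
grasp_force: 25.3
```

It pushed against a hard stop at 51 N. I back off, lift and check whether it is home.

>>> {"method": "arm_command", "body": {"moves": [[[0.06,0,0],[0,0,0]],[[0.12,0,0],[0,0,0]],[[0.12,0,-0.1],[0,0,0]],[[0.12,0,-0.2],[0,0,0]],[[0.12,0,-0.3],[0,0,0]],[[0.12,0,-0.4],[0,0,0]],[[0.12,0,-0.4],[0,0,0]]]}}

```text
time: 9.22
tcp_pos: [0.4719, -0.0056, 0.3994]
eef_rot: [[0.075, 0.997, 0.014], [0.997, -0.075, -0.002], [-0.0, 0.014, -1.0]]
wrist_force: [0.7, -0.3, 1.1]
finger_gap: -0.0001
grasp_force: 0.0
```

```bash
python3 - <<'E'
from h import *
import cv2
p=imaging.read_camera('wrist');s=imaging.read_camera('top')
cv2.imwrite('pics/w4.png',np.hstack([p['img'][:,:400,::-1],cv2.resize(s['img'][150:250,130:310,::-1],(400,384*400//512))[:0].reshape(0,400,3) if 0 else cv2.resize(s['img'][150:254,190:298,::-1],(400,384))]))
for l in ['paddle_pad','stop_push','tin_end_mid','tin_near_mid','mug_mid']:
    for d in imaging.spot_point(l,s)[:3]: print(l,np.round(d['at'],3),round(d['confidence'],2))
go(.47,-.0,.213)
E
```

```text
paddle_pad [ 0.53  -0.146  0.057] 0.75
stop_push [ 0.465 -0.05   0.046] 0.91
tin_end_mid [0.494 0.253 0.044] 0.82
tin_end_mid [0.385 0.314 0.046] 0.67
tin_end_mid [0.37  0.093 0.044] 0.64
tin_near_mid [0.494 0.192 0.038] 0.74
mug_mid [ 0.44  -0.455  0.05 ] 0.8
t 9.57 p [ 0.4718 -0.0053  0.3878] F [-0.2 -0.3 -1.2] q [-0.08 -0.26  1.59 -0.    1.81 -0.01]
shift [ 0.013 -0.004  0.437] turn [-0.001  0.     0.   ]
```

View pics/w4.png

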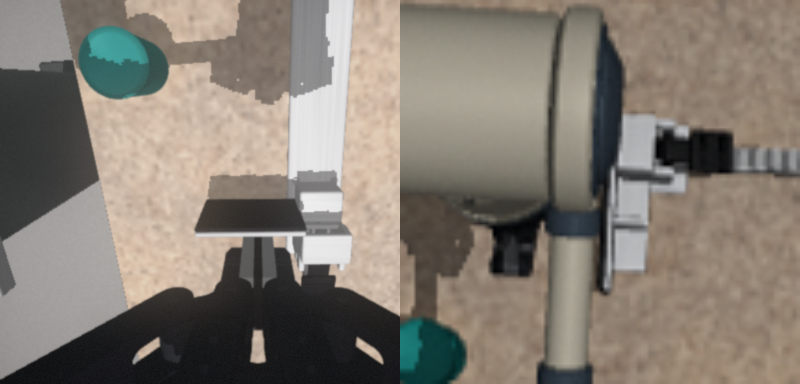

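```bash
python3 - <<'E'
import cv2
i=cv2.imread('pics/w4.png');cv2.imwrite('pics/w4c.png',cv2.resize(i[160:290,190:380],None,fx=4,fy=4,interpolation=cv2.INTER_CUBIC))
E
```

```text
(no output)
```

View pics/w4c.png

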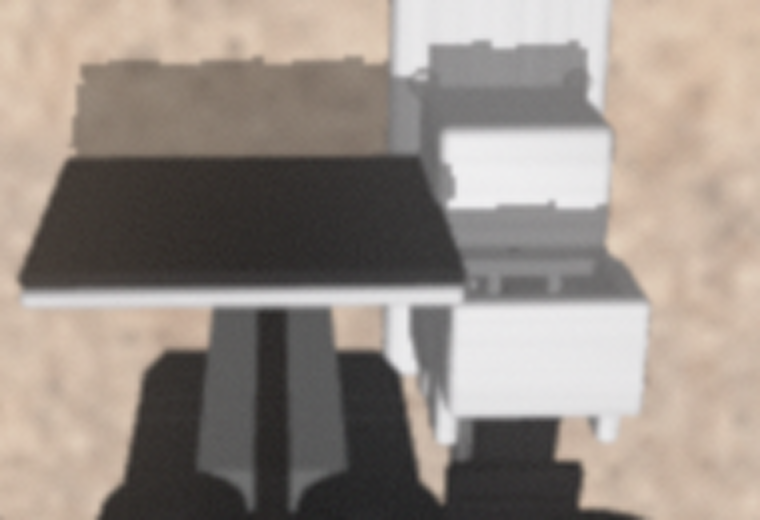

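The crop shows the head block's back edge meeting the housing face with no visible gap. The paddle is down, and the tins and mug are where they were. I'm handing in.

```bash
python3 -c "
from cell import order
print(order.job_done())"
```

```text
the job is handed in; nothing more can be done
None
```

The job is handed in: the paddle was pressed down to its hard stop and still reads down. The stop was pushed about 90 mm back until it met a hard stop at 51 N, with no gap visible at the latch housing. The tins and mug measure where they were, and the arm is clear of everything. On the way, something behind the fingertips pressed on what looked like the plate's top edge at about 13 N before I pushed higher.

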